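# Find the release notch on the tile board

### The arm

A 6-joint arm with a two-finger parallel gripper is mounted at the origin on the work surface. World frame = base frame: x ahead of the robot, y to its left, z up, the work surface at z = 0. Lengths are in mm, angles in rad, forces in N, time in s.
With the tool pointing down it reaches from about 300 to 775 mm from the base axis. Payload 14.6 kg.
Tool frame: the origin (TCP) lies between the finger pads; the fingertips stand 19 mm ahead of it and the grasp point (between the pads) is the TCP; z points along the fingers, y is the line along which they close (so a half turn about z gives the same grasp; the last joint's range is limited). The gripper opens to 94 mm and grips with 3 to 60 N. Pads are 16 mm wide; open, the fingers measure 119 mm over their backs; the gripper's body (75 mm by 177 mm) begins 78 mm behind the grasp point.
Start: joints at [-1.37, 0.3, 1.521, -0, 1.321, -0.067], TCP at [145.529, -530.387, 224.446] pointing down, gripper open.
Joint ranges: [-3.03, 3.03], [-0.79, 2.21], [0.23, 2.52], [-1.04, 4.18], [0, 3.07], [-2.55, 2.55]. Speed limits (rad/s): [2.22, 2.22, 2.57, 3.14, 3.14, 3.14].

### API

Orientations are given as [roll, pitch, yaw] about the fixed x, y, z axes, in that order (R = Rz(yaw) Ry(pitch) Rx(roll)).
In Python, from cell import monitor, imaging, job, find_in, trace gives the robot as it stands. The module is installed in compiled form; this text tells all that it offers.
- The arm moves only by the tool arm_command, never from a script. Its argument "steps" is a list of rows, each a list of 5 numbers: the opening, from 0 (shut) to 1 (fully open), then the shift along the tool's x, y, z in mm, then the turn about the tool's z in degrees. In form: [[gripper, dx, dy, dz, turn], ...]. A call has 1 to 20 rows; each row is the pose to reach, as a shift and turn from the pose commanded when the call began, along the tool's axes at that moment; what a row does not reach only later rows make up. A row lasts 1/8 s, in which the tool goes at most 62.5 mm and 10.7 degrees, less where a joint would pass 70% of its speed; a pose out of reach is approached as far as the arm can. A call with a gripper value outside its range is refused whole. The fingers move at their own pace and stop on an object; "force" is the grip in N (left out, the last holds). Time passes only in rows, so rows that repeat a pose let the fingers close. It gives the time, the measured TCP pose, the force, the opening and the grip force at its end, in the units of the state.
- monitor.read_state(): the state, without advancing time (a new reading comes with each control period).
- imaging.camera(name): name is "scene" or "top"; returns a dict with "img" (420x560x3 uint8, red, green, blue), "mtx" (3x3 intrinsics, pixels), "view" (4x4, takes a point from world to camera coordinates). Camera axes: x right, y down, z forward; pixel columns grow to the right and rows downward; lengths in mm; the calibration is good to about 2 mm. A picture is of the moment at which its call begins. There is no depth.
- job.sign_off(): hands the job in; it is judged then, once.
Trained networks look in a picture, given as the dict that the camera call returned (one of the last four; its "shot" number tells which), for a name from the list of things; names that differ only in an ending like _2 or _b are one class to them, and where a whole thing is asked for, a point or a joint stands for the part that bears it (a point fixed in the world has none). Each returns a list of dicts, best first, with "p" (0 to 1); they miss things now and then, are a little off and sometimes report something else, mostly with a low value. They report only what shows in the picture. A call takes as long as a camera call.
- find_in(picture, target): "rect" ([centre column, centre row, width, height] in pixels, round what is visible of it).
- trace(picture, target): "region" (420x560 bool, what is visible of it) and "rect" ([centre column, centre row, width, height] in pixels, round what is visible of it).
The state is a dict: "clock": time; "joints": joint angles; "qd": joint speeds; "effort": joint torques, N m; "eef_pos": TCP position; "eef_rot": TCP orientation; "wrist_force": force on the tool from outside, world axes, zero at the start; "moment": the same for the moment, N m; "finger_gap": finger opening in mm; "finger_force": force on a finger pad.
Only numpy, scipy, OpenCV 4.12 (cv2) and the standard library are available. Lean on these libraries where they do the work, as an engineer would, in place of code of your own. Each camera call takes 0.05 s, during which the arm holds its last target. There are 200 camera calls.

### The job

A fired tile sits in a clamping board on the pottery table. First rest a fingertip on the rounded left-hand end of the board's raised wooden rail, then, keeping in touch, feel along its top to the right for the hidden notch; reach inside and press the wooden key there fully down, so that the clamp bar lets go of the tile, and take the finger out again. Pick nothing up: the tile stays where it lies and the jar, cup and tools are left undisturbed.

Things in the scene. Friction and masses are not known exactly. Their poses are not given: they have to be found in the camera images.
- board: Fixed plywood clamping board, 250 (x) x 440 (y) x 18 mm. Origin at table height, mid-way in x, 195 mm from its right and 245 mm from its left edge; x points away from the robot, y left, z up. A straight wooden rail, 30 mm wide, runs along y on the side nearest the robot (centre line x -100 mm), its flat top 60 mm above the table. Behind it a fence (x -74 to -60 mm, top 32 mm above the table), then the tile.
- rail_mid (a point): Middle of the rail's top line (board x -100, y 0, z 60 mm). Between its fixed end blocks the rail is five wooden blocks side by side, 56 mm long each, centres at board y 112, 56, 0, -56, -112 mm, tops level. One of the five, not known which, has the notch: 46 mm long in y, centred in its block, open upwards and across the rail's whole width.
- rail_left (a point): On the top centre line of the rail's left end block, near its rounded end (board x -100, y +200, z 60 mm). This block's flat top is 30 mm wide and runs from board y 140 to 220 mm, then rounds off at 235 mm. Axes as the board's.
- rail_right (a point): Centre of the top face of the rail's right end block (board x -100, y -160, z 60 mm), square ended, 40 mm long. Axes as the board's.
- key (a joint): How far the key in the notch is pressed, m: 0 up as at the start, 0.008 fully down. It goes straight down against a steady friction of about 4 N and stays where it is left (no spring). The key is a wooden block, 42 mm along the rail x 28 mm across, filling the notch; its top starts 12 mm below the top of the rail.
- clamp (a joint): How far the clamp bar (wooden bar beyond the tile) has drawn back from the tile, m: 0 shut, 0.010 open. Linked to the key, 1.25 times its depth.
- tile_mid (a point): Centre of the square white tile, 118 x 118 x 10 mm, lying loose on the board between fence and clamp bar.
- jar_mid (a point): Half-way up a round glaze jar, 56 mm across, 75 mm high, standing on the table to the left of the board.
- cup_mid (a point): Half-way up a white cup, 72 mm across, 80 mm high, standing on the table to the right of the board.
- paintbrush_mid (a point): Middle of a brush lying on the table at the right, about 200 mm long and 20 mm high, along its x.
- rib_mid (a point): Middle of a flat wooden rib, about 125 x 45 x 6 mm, on the table at the left, long side along its x.
- looptool_mid (a point): Middle of the handle of a loop tool lying on the board left of the tile; handle 95 x 18 x 14 mm, the wire loop reaches 100 mm along its x.
- testbar_mid (a point): Centre of a small fired test bar, 90 x 30 x 8 mm, lying on the board right of the tile, long side along its x.

How it is judged:
By the outcome, as a careful person would: the job done as asked, in the order asked, and still so for the second after the job is handed in, with the robot touching nothing.
It also fails if it takes over 54 s, if anything falls off the work surface, if the arm or the gripper's body presses on something with over 40 N, if the wrist force passes 120 N, or if a joint passes its speed limit or range.

## Working session

There is one attempt and no reset: what is moved stays moved. The work goes in short steps, Python scripts to look and compute and a tool call to move; the robot and the scene stay as the last step left them, time stands still between calls to the robot, and variables do not carry over. Pictures are saved under pics/ and viewed, at most 10 in all, crops included, and the job is handed in when it is done.

Besides the shell and the picture viewer there is one more tool, called in YAML: its name, and indented under it one key for each argument. arm_command: Moves the arm, as the interface text tells. Its arguments: {"type":"object","properties":{"steps":{"type":"array","items":{"type":"array","items":{"type":"number"}}},"force":{"type":"number"}},"required":["steps"]}

```bash
mkdir -p pics; cat > h.py <<'E'
import numpy as np, cv2
from cell import monitor, imaging, job, find_in, trace
def ray(c,px,z):
    K=c["mtx"];V=np.array(c["view"]);R=V[:3,:3];t=V[:3,3]
    d=R.T@np.linalg.inv(K)@np.array([px[0],px[1],1.]);o=-R.T@t
    return o+d*(z-o[2])/d[2]
def proj(c,p):
    V=np.array(c["view"]);q=c["mtx"]@(V[:3,:3]@np.array(p,float)+V[:3,3]);return q[:2]/q[2]
E
python3 - <<'E'
from h import *
s=monitor.read_state();print({k:np.round(v,3) for k,v in s.items()})
for n in("top","scene"):
    c=imaging.camera(n);cv2.imwrite(f"pics/{n}0.png",c["img"][:,:,::-1])
    for t in("board","rail_mid","rail_left","rail_right","key","clamp","tile_mid","jar_mid","cup_mid"):
        r=find_in(c,t);print(n,t,[(np.round(a["rect"]),round(a["p"],2)) for a in r[:2]])
E
```

```text
{'clock': np.float64(0.0), 'joints': array([-1.37 ,  0.3  ,  1.522,  0.   ,  1.321, -0.067]), 'qd': array([ 0.   ,  0.   , -0.   ,  0.001, -0.   , -0.002]), 'effort': array([-3.0000e-03, -5.3182e+01, -3.5274e+01,  7.1000e-02,  2.4000e-02,
       -0.0000e+00]), 'eef_pos': array([ 145.502, -530.172,  223.883]), 'eef_rot': array([-3.14 , -0.   ,  0.268]), 'wrist_force': array([0.173, 0.079, 0.625]), 'moment': array([-0.009, -0.037, -0.023]), 'finger_force': np.float64(0.0), 'finger_gap': np.float64(94.458)}
top board [(array([275., 193., 166., 103.]), 0.66)]
top rail_mid [(array([274., 192., 162.,  98.]), 0.6), (array([160., 196.,  28.,  21.]), 0.19)]
top rail_left [(array([278., 191., 169.,  97.]), 0.86), (array([410., 239.,  64.,  49.]), 0.55)]
top rail_right [(array([276., 192., 166., 100.]), 0.8), (array([412., 238.,  62.,  47.]), 0.52)]
top key [(array([305., 226.,  17.,  11.]), 0.67)]
top clamp [(array([283., 190.,  67.,  62.]), 0.6)]
top tile_mid [(array([286., 193.,  47.,  45.]), 0.59)]
top jar_mid [(array([159., 198.,  27.,  22.]), 0.65)]
top cup_mid [(array([388., 193.,  27.,  26.]), 0.75)]
scene board [(array([304., 250., 198., 137.]), 0.55)]
scene rail_mid [(array([303., 250., 196., 137.]), 0.59)]
scene rail_left [(array([304., 248., 199., 140.]), 0.57)]
scene rail_right [(array([303., 251., 198., 133.]), 0.85)]
scene key [(array([259., 220.,  19.,  14.]), 0.8)]
scene clamp [(array([293., 247.,  95.,  68.]), 0.6)]
scene tile_mid [(array([291., 244.,  61.,  46.]), 0.62)]
scene jar_mid [(array([416., 205.,  26.,  32.]), 0.57)]
scene cup_mid [(array([179., 268.,  30.,  40.]), 0.93)]
```

View pics/top0.png

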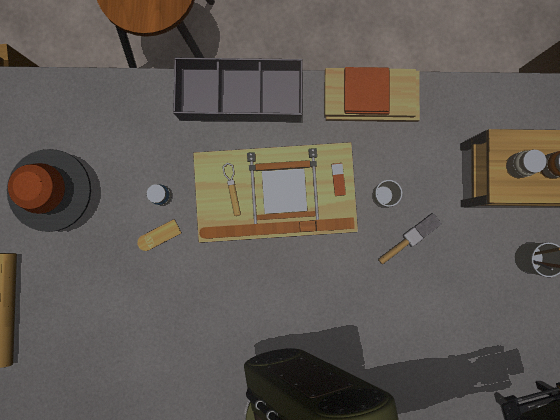

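View pics/scene0.png

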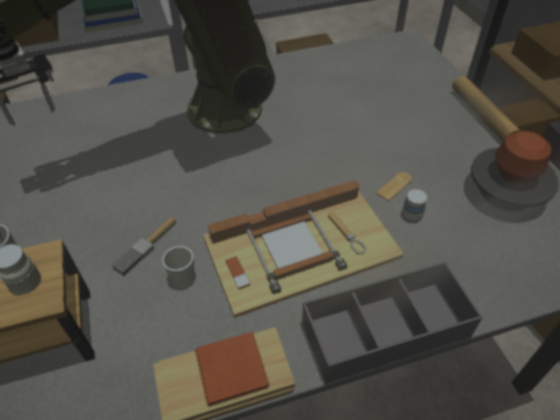

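The top view shows the board with corners near (194,153), (352,143), (357,231) and (199,242). The rail runs from (200,232) to (356,224), with the notch and key near (307,226). The scene view shows the notch near (259,220). Next I'll fit the board pose and check it with an overlay.

```bash
cat > fit.py <<'E'
from h import *
from scipy.optimize import least_squares
def W(p,b):
    c,s=np.cos(p[2]),np.sin(p[2]);return np.array([p[0]+c*b[0]-s*b[1],p[1]+s*b[0]+c*b[1],b[2]])
E
python3 - <<'E'
from fit import *
T=imaging.camera("top");S=imaging.camera("scene")
pts=[(T,(125,245,18),(194,153)),(T,(125,-195,18),(352,143)),(T,(-125,-195,18),(357,231)),(T,(-125,245,18),(199,242)),
(S,(125,245,18),(400,250)),(S,(125,-195,18),(238,304))]
f=lambda p:np.concatenate([proj(c,W(p,b))-u for c,b,u in pts])
g=ray(T,(275,193),18);r=least_squares(f,[g[0],g[1],0.0],loss="soft_l1",x_scale=[100,100,1])
p=r.x;print(p,np.round(f(p).reshape(-1,2),1))
kt=find_in(T,"key")[0]["rect"];ks=find_in(S,"key")[0]["rect"]
for c,u in((T,kt),(S,ks)):
    w=ray(c,u[:2],48);d=w-W(p,(0,0,0));print("key board y",-np.sin(p[2])*d[0]+np.cos(p[2])*d[1],"x",np.cos(p[2])*d[0]+np.sin(p[2])*d[1])
outs=[]
for c,box in((T,(185,130,190,125)),(S,(195,165,215,145))):
    x,y,w,h=box;k=4 if c is T else 3.5
    k=3.7
    im=cv2.resize(c["img"][y:y+h,x:x+w],None,fx=k,fy=k,interpolation=cv2.INTER_CUBIC)[:,:,::-1].copy()
    def L(bs,col):
        q=np.array([(proj(c,W(p,b))-(x,y)+.5)*k for b in bs]).round().astype(np.int32);cv2.polylines(im,[q],True,col,1)
    L([(125,245,18),(125,-195,18),(-125,-195,18),(-125,245,18)],(255,0,0))
    L([(-85,220,60),(-85,-180,60),(-115,-180,60),(-115,220,60),(-100,235,60)],(0,255,0))
    for yy in(112,56,0,-56,-112):L([(-100,yy,60)]*2,(255,255,0)); L([(-85,yy-28,60),(-115,yy-28,60)],(255,255,0))
    cv2.imwrite("pics/ov_%s.png"%("t" if c is T else "s"),im)
E
```

```text
[6.25234957e+02 2.31341629e+01 7.75267316e-02] [[-1.   0.4]
 [-0.5 -0.2]
 [ 1.3  1.8]
 [-0.5  1.8]
 [ 3.1  2.6]
 [-5.   9.3]]
key board y -60.083468198006884 x -91.62267175732616
key board y 319.30168863490974 x -53.90683412603374
```

View pics/ov_t.png

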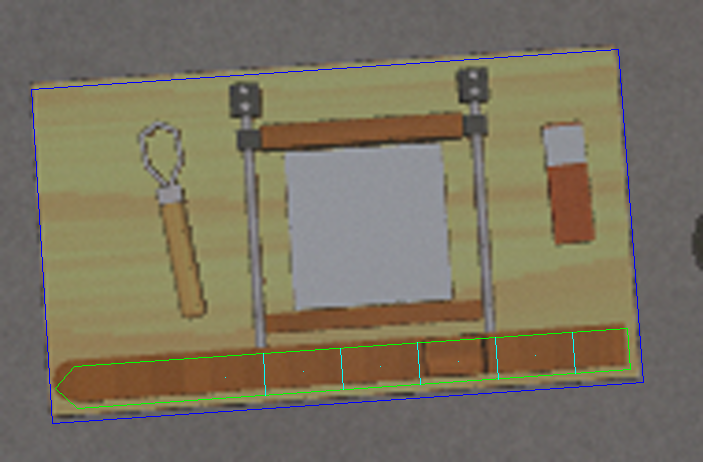

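View pics/ov_s.png

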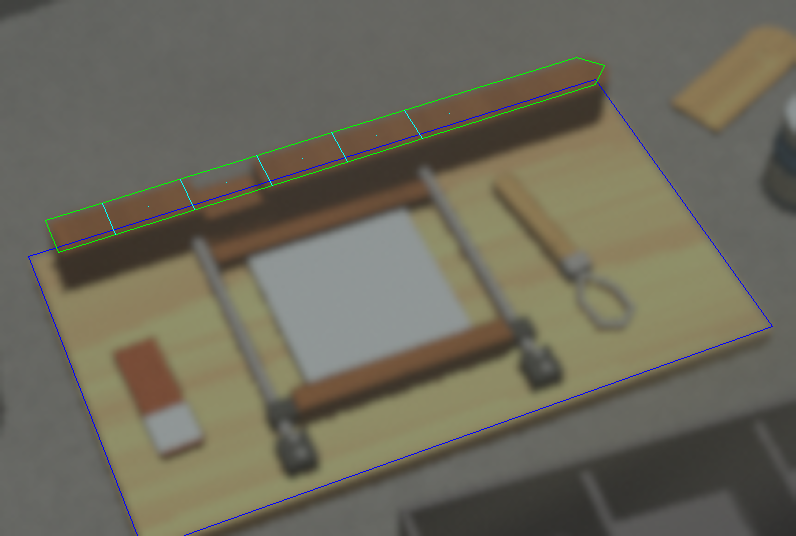

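The overlay puts the notch in the block at board y = -56. The visible notch spans x 425 to 487 in the top crop, and the prediction was 426 to 488. The real rail sits about 2–3 mm further in x than the overlay, so I'll use the pose (627, 23, 0.0775). I'll move above the left end with the gripper closed.

arm_command:
  steps:
    - [0, 40, -45, 0, 1]
    - [0, 80, -90, 0, 2]
    - [0, 120, -136, 0, 3]
    - [0, 160, -181, 0, 4]
    - [0, 200, -226, 0, 5]
    - [0, 240, -272, 0, 6]
    - [0, 280, -317, 0, 7]
    - [0, 320, -362, 0, 8]
    - [0, 360, -408, 0, 9]
    - [0, 400, -453, 10, 10]
    - [0, 440, -498, 20, 10.9]
    - [0, 480, -543, 30, 10.9]
    - [0, 515, -584, 40, 10.9]
    - [0, 540, -612, 55, 10.9]
    - [0, 551, -624.5, 70, 10.9]
    - [0, 551, -624.5, 80, 10.9]
    - [0, 551, -624.5, 90, 10.9]
    - [0, 551, -624.5, 90, 10.9]
  force: 30

```text
clock: 3.45
eef_pos: [511.3, 216.9, 134.2]
eef_rot: [3.141, 0.001, 0.077]
wrist_force: [-0.4, 1.0, 0.8]
finger_gap: 0.5
finger_force: 0.0
```

```bash
python3 - <<'E'
from fit import *
p=(627,23,.0775);s=monitor.read_state();e=s["eef_pos"];print(s["clock"],e,s["eef_rot"],s["finger_gap"],s["wrist_force"],W(p,(-100,203,60)))
T=imaging.camera("top");S=imaging.camera("scene")
o=[]
tip=np.array([e[0],e[1],e[2]-19])
for c,k in((T,(150,150,130,130)),(S,(280,110,130,130))):
    x,y,w,h=k
    im=cv2.resize(c["img"][y:y+h,x:x+w],None,fx=3,fy=3,interpolation=cv2.INTER_CUBIC)[:,:,::-1].copy()
    u=((proj(c,tip)-(x,y)+.5)*3).astype(int);cv2.circle(im,tuple(int(v) for v in u),3,(0,0,255),1);o.append(im)
cv2.imwrite("pics/a.png",np.hstack(o))
E
```

```text
3.45 [511.34359213 216.87809913 134.15801056] [3.14138755e+00 7.25197490e-04 7.67306390e-02] 0.5434813348330179 [-0.38642901  0.97125337  0.83735831] [511.58340638 217.64842644  60.        ]
```

View pics/a.png

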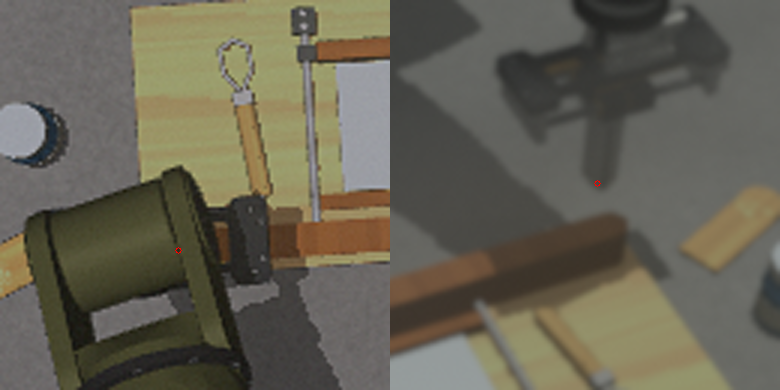

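The closed fingertip hangs over the left end block, and the red dot at (597,183) in the scene half matches the tip. I'll descend.

arm_command:
  steps:
    - [0, 0, 0, 15, 0]
    - [0, 0, 0, 30, 0]
    - [0, 0, 0, 42, 0]
    - [0, 0, 0, 48, 0]
    - [0, 0, 0, 51, 0]
    - [0, 0, 0, 53, 0]
    - [0, 0, 0, 54, 0]
    - [0, 0, 0, 54.5, 0]
    - [0, 0, 0, 55, 0]
    - [0, 0, 0, 55, 0]

```text
clock: 4.8
eef_pos: [511.7, 217.6, 79.5]
eef_rot: [-3.142, -0.0, 0.078]
wrist_force: [0.4, 0.2, -0.6]
finger_gap: 0.6
finger_force: 0.0
```

arm_command:
  steps:
    - [0, 0, 0, 0.5, 0]
    - [0, 0, 0, 0.5, 0]
    - [0, 0, 0, 1, 0]
    - [0, 0, 0, 1, 0]

```text
clock: 5.3
eef_pos: [511.7, 217.7, 79.3]
eef_rot: [-3.142, -0.0, 0.078]
wrist_force: [-4.8, -1.8, 10.0]
finger_gap: 0.7
finger_force: 5.3
```

I have contact at 10 N. I'll slide right along the rail, along tool +y.

arm_command:
  steps:
    - [0, 0, 0, 0, 0]
    - [0, 0, 3, 0, 0]
    - [0, 0, 8, 0, 0]
    - [0, 0, 14, 0, 0]
    - [0, 0, 20, 0, 0]
    - [0, 0, 26, 0, 0]
    - [0, 0, 32, 0, 0]
    - [0, 0, 37, 0, 0]
    - [0, 0, 40, 0, 0]
    - [0, 0, 40, 0, 0]

```text
clock: 6.55
eef_pos: [515.4, 178.1, 79.3]
eef_rot: [-3.141, -0.002, 0.077]
wrist_force: [0.6, 0.2, 6.9]
finger_gap: 0.8
finger_force: 3.5
```

arm_command:
  steps:
    - [0, 0, 3, 0.1, 0]
    - [0, 0, 8, 0.2, 0]
    - [0, 0, 14, 0.2, 0]
    - [0, 0, 20, 0.2, 0]
    - [0, 0, 26, 0.2, 0]
    - [0, 0, 32, 0.2, 0]
    - [0, 0, 38, 0.2, 0]
    - [0, 0, 44, 0.2, 0]
    - [0, 0, 50, 0.2, 0]
    - [0, 0, 56, 0.2, 0]
    - [0, 0, 61, 0.2, 0]
    - [0, 0, 64, 0.2, 0]
    - [0, 0, 64, 0.2, 0]

```text
clock: 8.18
eef_pos: [520.5, 114.4, 79.3]
eef_rot: [-3.141, -0.003, 0.077]
wrist_force: [-0.8, 3.4, 8.2]
finger_gap: 0.7
finger_force: 4.3
```

arm_command:
  steps:
    - [0, 0, 3, 0, 0]
    - [0, 0, 8, 0, 0]
    - [0, 0, 14, 0, 0]
    - [0, 0, 20, 0, 0]
    - [0, 0, 26, 0, 0]
    - [0, 0, 32, 0, 0]
    - [0, 0, 38, 0, 0]
    - [0, 0, 44, 0, 0]
    - [0, 0, 50, 0, 0]
    - [0, 0, 56, 0, 0]
    - [0, 0, 62, 0, 0]
    - [0, 0, 68, 0, 0]
    - [0, 0, 74, 0, 0]
    - [0, 0, 80, 0, 0]
    - [0, 0, 86, 0, 0]
    - [0, 0, 92, 0, 0]
    - [0, 0, 97, 0, 0]
    - [0, 0, 100, 0, 0]
    - [0, 0, 100, 0, 0]

```text
clock: 10.55
eef_pos: [528.3, 14.6, 79.2]
eef_rot: [-3.141, -0.002, 0.077]
wrist_force: [-0.5, 3.3, 9.2]
finger_gap: 0.7
finger_force: 4.6
```

```bash
python3 - <<'E'
from fit import *
p=(627,23,.0775);e=monitor.read_state()["eef_pos"];d=e-W(p,(0,0,0));c,s=np.cos(p[2]),np.sin(p[2]);print(e,"board",c*d[0]+s*d[1],-s*d[0]+c*d[1])
c=imaging.camera("scene");im=cv2.resize(c["img"][150:270,200:340],None,fx=4,fy=4,interpolation=cv2.INTER_CUBIC)[:,:,::-1];cv2.imwrite("pics/b.png",im)
E
```

```text
[528.26934163  14.64495541  79.2401924 ] board -99.08117419522016 -0.6859971736383965
```

View pics/b.png

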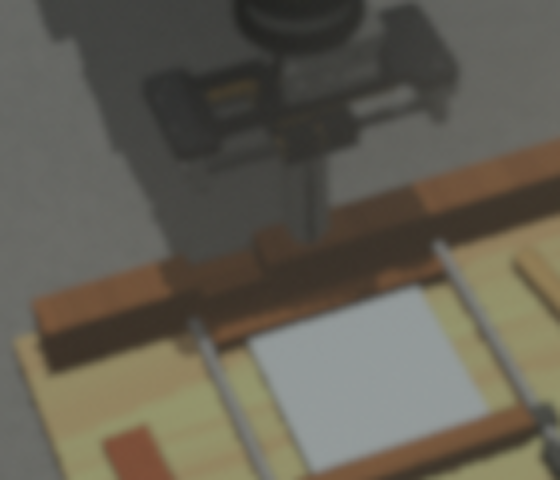

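The fingertip, at (312,240), is on the rail. The notch spans about (190,270) to (262,240), roughly 55 mm further right. I'll slide on until the support under the finger drops away.

arm_command:
  steps:
    - [0, 0, 3, 0, 0]
    - [0, 0, 8, 0, 0]
    - [0, 0, 14, 0, 0]
    - [0, 0, 20, 0, 0]
    - [0, 0, 26, 0, 0]
    - [0, 0, 32, 0, 0]
    - [0, 0, 38, 0, 0]
    - [0, 0, 43, 0, 0]
    - [0, 0, 48, 0, 0]
    - [0, 0, 52, 0, 0]
    - [0, 0, 55, 0, 0]
    - [0, 0, 55, 0, 0]

```text
clock: 12.1
eef_pos: [531.7, -40.8, 78.2]
eef_rot: [-3.142, 0.0, 0.077]
wrist_force: [0.3, -0.4, 0.3]
finger_gap: 0.8
finger_force: 0.0
```

Contact has gone and the tip has sunk 1 mm, so it is over the notch. I'll go down to the key and press it.

arm_command:
  steps:
    - [0, 0, 0, 3, 0]
    - [0, 0, 0, 6, 0]
    - [0, 0, 0, 9, 0]
    - [0, 0, 0, 11, 0]
    - [0, 0, 0, 12, 0]
    - [0, 0, 0, 13, 0]
    - [0, 0, 0, 14, 0]
    - [0, 0, 0, 15, 0]
    - [0, 0, 0, 16, 0]
    - [0, 0, 0, 17, 0]
    - [0, 0, 0, 18, 0]
    - [0, 0, 0, 19, 0]
    - [0, 0, 0, 19, 0]

```text
clock: 13.72
eef_pos: [531.7, -40.6, 59.3]
eef_rot: [-3.142, -0.0, 0.078]
wrist_force: [-2.4, 1.7, 4.7]
finger_gap: 0.6
finger_force: 2.0
```

arm_command:
  steps:
    - [0, 0, 0, 0.5, 0]
    - [0, 0, 0, 1, 0]
    - [0, 0, 0, 1.5, 0]
    - [0, 0, 0, 2, 0]
    - [0, 0, 0, 2, 0]
    - [0, 0, 0, 2, 0]

```text
clock: 14.48
eef_pos: [532.1, -40.6, 59.0]
eef_rot: [3.141, -0.001, 0.078]
wrist_force: [-11.6, 2.5, 26.1]
finger_gap: 0.8
finger_force: 13.1
```

The key is at its stop, with 26 N and no further travel. I'll take the finger straight out and back away.

arm_command:
  steps:
    - [0, 0, 0, -1, 0]
    - [0, 0, 0, -4, 0]
    - [0, 0, 0, -10, 0]
    - [0, 0, 0, -18, 0]
    - [0, 0, 0, -28, 0]
    - [0, 0, 0, -40, 0]
    - [0, 0, 0, -60, 0]
    - [0, 0, 0, -85, 0]
    - [0, 0, 0, -110, 0]
    - [0, -20, 20, -130, 0]
    - [0, -50, 50, -140, 0]
    - [0, -80, 90, -140, 0]
    - [0, -110, 130, -140, 0]
    - [0, -130, 170, -140, 0]
    - [0, -140, 200, -140, 0]
    - [0, -140, 210, -140, 0]
    - [0, -140, 210, -140, 0]
    - [0, -140, 210, -140, 0]

```text
clock: 16.73
eef_pos: [408.7, -259.9, 197.3]
eef_rot: [-3.141, -0.0, 0.079]
wrist_force: [-0.0, 0.5, 0.1]
finger_gap: 0.5
finger_force: 0.0
```

```bash
python3 - <<'E'
from fit import *
s=monitor.read_state();print(s["clock"],s["eef_pos"],s["wrist_force"])
o=[]
for n,(x,y) in(("top",(190,135)),("scene",(200,170))):
    c=imaging.camera(n);o.append(cv2.resize(c["img"][y:y+130,x:x+180],None,fx=2.2,fy=2.2,interpolation=cv2.INTER_CUBIC)[:,:,::-1])
cv2.imwrite("pics/c.png",np.hstack(o))
E
```

```text
16.725 [ 408.73761559 -259.89035519  197.33443813] [-0.03504625  0.47762035  0.09709091]
```

View pics/c.png

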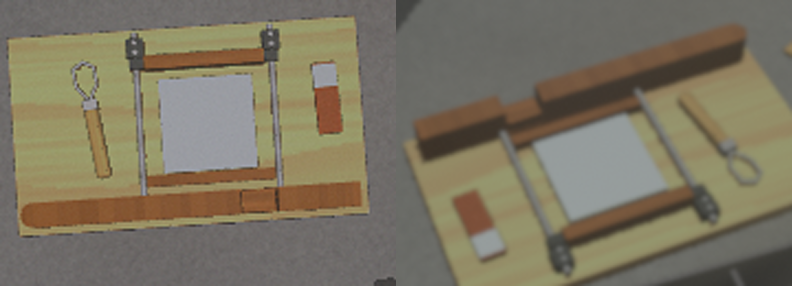

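The clamp bar has drawn back: there is now a gap between it, at (203,60), and the tile's upper edge, at (205,77). The key sits deep in the notch and the tile hasn't moved.

```bash
python3 -c "
from cell import job;print(job.sign_off())"
```

```text
the job is handed in; nothing more can be done
None
```

The key is pressed fully down and the clamp bar has let go of the tile, which is still in place; the finger is out and the job was handed in at about 17 s, with no verdict returned.

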